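# Stamp a moulded cap with a mallet blow on the marking punch

## Robot

A 6-joint arm with a two-finger parallel gripper is mounted at the origin on the work surface. World frame = base frame: x ahead of the robot, y to its left, z up, the work surface at z = 0. Lengths are in m, angles in rad, forces in N, time in s.
With the tool pointing down it reaches from about 0.325 to 0.9 m from the base axis. Payload 6.1 kg.
Tool frame: the origin (TCP) lies between the finger pads; the fingertips stand 14 mm ahead of it and the grasp point (between the pads) lies 5 mm behind it; z points along the fingers, y is the line along which they close (so a half turn about z gives the same grasp; the last joint's range is limited). The gripper opens to 85 mm and grips with 20 to 120 N. Pads are 22 mm wide; open, the fingers measure 114 mm over their backs; the gripper's body (76 mm by 85 mm) begins 54 mm behind the grasp point. The pads swing forward as they close: fully open they stand 13 mm farther back than shut.
Start: joints at [0.974, 0.22, 1.526, -0, 1.395, -0.126], TCP at [0.283, 0.557, 0.245] pointing down, gripper open.
Joint ranges: [-2.98, 2.98], [-0.91, 2.08], [0.09, 2.57], [-1.24, 4.39], [0.2, 2.65], [-2.68, 2.68]. Speed limits (rad/s): [2.57, 2.57, 3.01, 3.14, 3.14, 3.14].

## Interface

Orientations are given as a unit quaternion [w, x, y, z].
In Python, from workcell import * gives the robot as it stands. The module is installed in compiled form; this text tells all that it offers.
- The arm moves only by the shell command python3 -m crank 'ROWS' [OPENING] [FORCE]. ROWS is JSON, a list of rows, each a list of 6 numbers: the shift along the tool's x, y, z in cm, then the turn, a rotation vector about the tool's x, y, z in rad. A call has 1 to 20 rows; each row shifts and turns the commanded pose from where the row before left it, along the tool's axes as they then stand; what a row does not reach is not made up. A row lasts 1/12 s, in which the tool goes at most 41.7 mm and 7.16 degrees, less where a joint would pass 70% of its speed; a pose out of reach is approached as far as the arm can. A call with a gripper value outside its range is refused whole. OPENING is the opening, from 0 (shut) to 1 (fully open), set as the call begins (- or left out, the last holds). The fingers move at their own pace and stop on an object; FORCE is the grip in N (left out, the last holds). Time passes only in rows, so rows that do not move let the fingers close. It gives the time, the measured TCP pose, the force, the opening and the grip force at its end, in the units of the state.
- observe(): the state, without advancing time (a new reading comes with each control period).
- capture(name): name is "scene" or "side" or "wrist"; returns the picture (384x512x3 uint8, blue, green, red); there is no depth.
- get_calibration(name): a dict with "K" (3x3 intrinsics, pixels), "distortion" ([k1, k2, p1, p2, k3] as OpenCV has them; the pictures are not rectified), "rvec" (rotation vector, rad) and "tvec" (3), from world to camera coordinates, as OpenCV has them. Camera axes: x right, y down, z forward; pixel columns grow to the right and rows downward; lengths in m; the calibration is good to about 2 mm. A picture is of the moment at which its call begins: read the wrist's pose just before it. get_calibration takes no time and is no camera call; for the wrist camera it gives the pose at the moment of the call.
- job_done(): hands the job in; it is judged then, once.
The state is a dict: "t": time; "qpos": joint angles; "dq": joint speeds; "effort": joint torques, N m; "tcp_pos": TCP position; "orientation": TCP orientation; "contact_force": force on the tool from outside, world axes, zero at the start; "wrist_torque": the same for the moment, N m; "gripper_width": opening from 0.0 (shut) to 1.0 (fully open); "grip_force": force on a finger pad.
Only numpy, scipy, OpenCV 4.12 (cv2) and the standard library are available. Lean on these libraries where they do the work, as an engineer would, in place of code of your own. Each camera call takes 0.05 s, during which the arm holds its last target. There are 200 camera calls.

## Task

Pull the mallet out of its tool sleeve, take it by its handle, and with its head strike the sprung brass punch a brisk blow that drives it fully down, so that it marks the red cap in the fixture. Then stand the mallet on its white face on the rubber mat, midway between the white jar and the blue jar and in line with them, and let go of it. Leave everything else on the bench where it is.

Things in the scene. Friction and masses are not known exactly. Their poses are not given: they have to be found in the camera images.
- mallet: mallet: square steel head with round plastic faces (white below, orange above), 48 mm across, 70 mm tall; wooden handle 24 mm wide, 22 mm high, level, its axis 35 mm above the lower face, to 165 mm from the head's axis; 350 g, centre of mass 13 mm from that axis. Origin: centre of lower face; x along the handle, z up. Starts standing on its face, handle in the sleeve, head outside
- sleeve: fixed blue sheet-metal tool sleeve, a low tunnel open only at its mouth. Origin on the bench under the parked mallet head; x points into the tunnel. Walls and roof run from x = 33 mm (mouth) to 180 mm (closed end); outside 46 mm wide, 59 mm high; inside 40 mm wide, roof underside 56 mm above the bench
- fixture: fixed grey fixture, red cap in it under an upright sprung brass punch. Origin on the bench below the punch, z up. Clear guard with yellow rim on its -x, +y and -y sides: inner faces 36 mm from the punch axis, 5 mm thick, top 166 mm above the bench; open at the top and towards +x (a mallet head fits in, handle out along +x). Base x -85 to 55, y -58 to 58 mm, 12 mm high
- punch (a joint): travel of the sprung punch in m: 0 at rest (up), 0.020 fully down; it springs back. About 3 N starts it, 9 N holds it down
- punch_top (a point): centre of the punch's 28 mm brass top, 110 mm above the bench at rest; moves down with the punch
- mat: fixed thin black rubber mat, 110 x 360 mm and 4 mm thick; origin at the centre of its underside, y along its length. Three containers stand in a row on its middle line, 140 mm apart: the white jar at the centre, the blue and the yellow jar on either side
- white_jar: white screw-lid jar, 56 mm across, 85 mm high; origin at the centre of its underside, z up
- blue_jar: blue screw-lid jar, 56 mm across, 80 mm high; origin at the centre of its underside, z up
- yellow_jar: yellow screw-lid jar, 56 mm across, 80 mm high; origin at the centre of its underside, z up
- cutters: side cutters with red grips lying flat, 110 mm long, 12 mm high, bystander; origin near the pivot on the bench
- scissors: scissors with red loops lying flat, 150 mm long, 10 mm high, bystander; origin near the pivot on the bench
- cap1: loose red ribbed plastic moulding, bystander: 52 mm high, widest 60 mm across; origin at the centre of its underside, z up
- cap2: loose red ribbed plastic moulding, bystander: 52 mm high, widest 60 mm across; origin at the centre of its underside, z up
- cap3: loose red ribbed plastic moulding, bystander: 52 mm high, widest 60 mm across; origin at the centre of its underside, z up
- cap4: loose red ribbed plastic moulding, bystander: 52 mm high, widest 60 mm across; origin at the centre of its underside, z up
There are look-alikes about, which are no part of the job. What is meant by the white_jar is not green, and is the smaller of those in its own colour.

How it is judged:
On the way, in this order (a step that is already met when the one before it is completed fails the run):
1. a brisk blow of the mallet head lands on the punch: it moves down faster than 60 mm/s on its way down, with the mallet's face on it (velocity of joint punch above 0.06 m/s and value of joint punch between 0.0005 and 0.0165 m and horizontal distance between mallet and punch_top below 0.02 m and distance between mallet and punch_top below 0.025 m).
2. the mallet drives the punch fully down (at least 17 of its 20 mm) (value of joint punch above 0.017 m and horizontal distance between mallet and punch_top below 0.02 m and distance between mallet and punch_top below 0.025 m).
At the end, for the whole second after the job is handed in: The mallet stands at rest and upright (within 0.1 rad) on its lower face on the mat, its head's axis within 20 mm of the mat's middle line and within 92 mm of both the white jar's and the blue jar's axes (they are 140 mm apart); the punch is back up (within 3 mm) (x of mallet in the frame of mat between -0.02 and 0.02 m and horizontal distance between mallet and white_jar below 0.092 m and horizontal distance between mallet and blue_jar below 0.092 m and height (world z) of mallet below 0.01 m and angle between mallet's own z axis and vertical below 0.1 rad and linear speed of mallet below 0.02 m/s and angular speed of mallet below 0.2 rad/s and value of joint punch below 0.003 m); the robot touches nothing.
It fails at once if a bystander (cap, tool or jar) is moved more than 15 mm (distance of any of cap1, cap2, cap3, cap4, cutters, scissors, white_jar, blue_jar, yellow_jar from where it was at the start of the episode above 0.015 m).
It also fails if it takes over 64 s, if anything falls off the work surface, if the arm or the gripper's body presses on something with over 40 N, if the wrist force passes 120 N, or if a joint passes its speed limit or range.

## Working session

There is one attempt and no reset: what is moved stays moved. The work goes in short steps, Python scripts to look and compute and a shell command to move; the robot and the scene stay as the last step left them, time stands still between calls to the robot, and variables do not carry over. Pictures are saved under pics/ and viewed, at most 11 in all, crops included, and the job is handed in when it is done.

```bash
mkdir -p pics; python3 - <<'E'
from workcell import *
import cv2
for n in("scene","side"):
    im=capture(n); cv2.imwrite(f"pics/{n}0.png",im); cv2.imwrite(f"pics/{n}0b.png",cv2.resize(im,(800,600),interpolation=cv2.INTER_CUBIC))
    c=get_calibration(n); print(n,c)
s=observe();print(s)
E
```

```text
scene {'K': array([[393.97724193,   0.        , 255.74030273],
       [  0.        , 393.97724193, 185.62109158],
       [  0.        ,   0.        ,   1.        ]]), 'distortion': array([-0.04087186,  0.        ,  0.        ,  0.        ,  0.        ]), 'rvec': array([ 0.63203121,  2.7806457 , -0.92144741]), 'tvec': array([ 0.48776923, -0.11420316,  1.35036854])}
side {'K': array([[450.28784473,   0.        , 260.61652151],
       [  0.        , 450.28784473, 186.61347216],
       [  0.        ,   0.        ,   1.        ]]), 'distortion': array([-0.07211813,  0.        ,  0.        ,  0.        ,  0.        ]), 'rvec': array([ 2.07654871, -0.9115687 ,  0.41960447]), 'tvec': array([-0.35808454,  0.31553566,  1.07460403])}
{'t': 0.1, 'qpos': array([ 9.73874959e-01,  2.21147408e-01,  1.52753593e+00,  2.55316849e-06,
        1.39469795e+00, -1.26114201e-01]), 'dq': array([-0.00018034, -0.0019186 , -0.00385106, -0.00157181,  0.0002952 ,
       -0.00071211]), 'effort': array([ 7.68734517e-04, -4.98246932e+01, -3.90544796e+01, -1.77352299e-04,
        5.61988447e-03, -4.43697047e-05]), 'tcp_pos': array([0.28321017, 0.55654877, 0.24428776]), 'orientation': array([-3.17491579e-04,  2.33235582e-01,  9.72419849e-01, -8.36068346e-04]), 'contact_force': array([ 0.3601438 , -0.26715927,  0.1028426 ]), 'wrist_torque': array([-0.02647786, -0.00183059,  0.06882217]), 'grip_force': 0.0, 'gripper_width': 0.998641993239792}
```

View pics/scene0b.png

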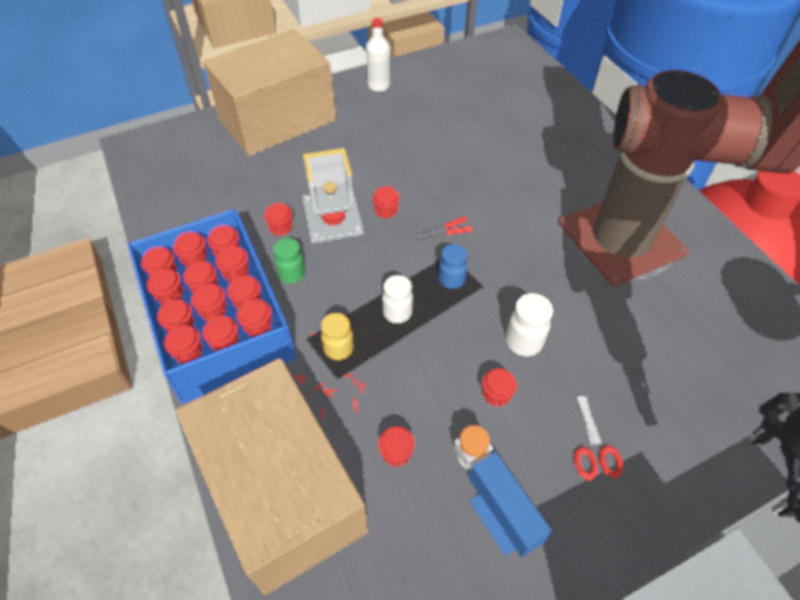

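View pics/side0b.png

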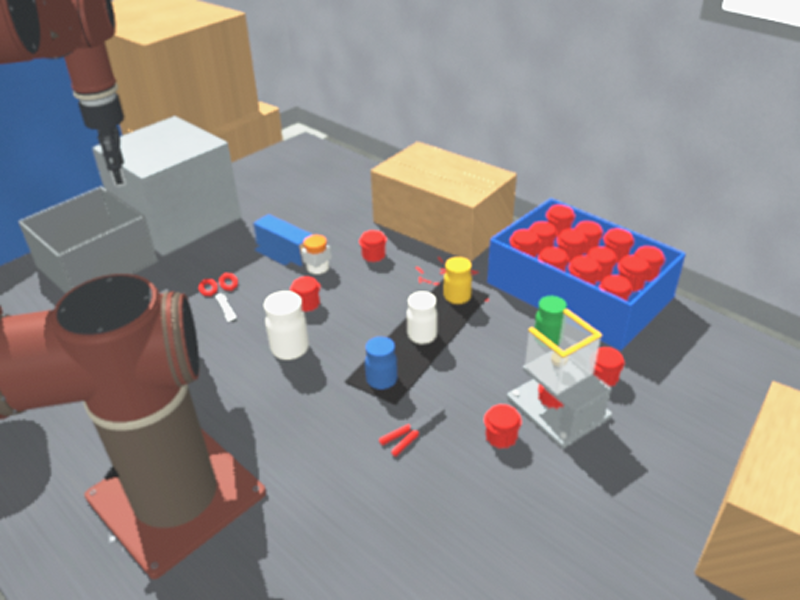

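Scene picture (800×600) contents:
- **Mallet and sleeve:** the orange mallet face is at (475,440), with the blue sleeve running to (548,530).
- **Fixture:** the yellow rim is at (328,165) and the punch at (330,187).
- **White jar candidates:** the small one on the mat is at (397,299). The large one off the mat at (529,325) is a look-alike, as are the white bottle (378,60) and the green jar (288,260). I choose the small one on the mat at (397,299).
- **Blue jar:** (453,266). **Yellow jar:** (337,336).

I'll check this choice in one close crop.

```bash
cat > h.py <<'E'
import numpy as np, cv2
from workcell import *
def P(c): 
    R=cv2.Rodrigues(np.array(c["rvec"]))[0]; return R,np.array(c["tvec"]).ravel()
def ray(n,uv,c=None):
    c=c or get_calibration(n); R,t=P(c)
    p=cv2.undistortPoints(np.array([[uv]],float),c["K"],c["distortion"])[0,0]
    return -R.T@t, R.T@np.array([p[0],p[1],1])
def at(n,uv,z,c=None):
    o,d=ray(n,uv,c); return o+d*(z-o[2])/d[2]
def proj(n,X,c=None):
    c=c or get_calibration(n)
    return cv2.projectPoints(np.array(X,float).reshape(-1,1,3),np.array(c["rvec"]),np.array(c["tvec"]),c["K"],c["distortion"])[0][:,0]
E
python3 - <<'E'
import cv2,numpy as np
s=cv2.imread("pics/scene0.png");d=cv2.imread("pics/side0.png")
def crop(im,x,y,w,h): return cv2.resize(im[y:y+h,x:x+w],(400,300),interpolation=cv2.INTER_CUBIC)
# scene mallet 4x ; scene fixture 4x (100x75) ; scene jars 3.33 ; side fixture 
a=crop(s,270,262,120,90); b=crop(s,170,90,80,60); c=crop(s,190,145,140,105); e=crop(d,315,190,100,75)
cv2.imwrite("pics/comp1.png",np.vstack([np.hstack([a,b]),np.hstack([c,e])]))
E
```

```text
(no output)
```

View pics/comp1.png

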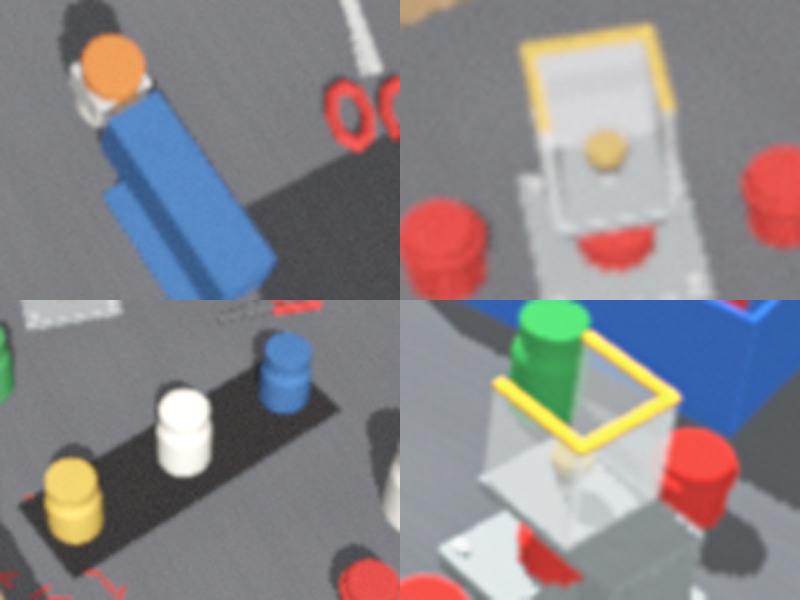

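The crop confirms it: the small white jar is the middle one on the mat, between blue and yellow. The mallet's orange face is at crop (113,68), the fixture's punch at (606,148), and its open side faces the bottom of the scene picture.

```bash
cat > m.py <<'E'
from h import *
np.set_printoptions(precision=4,suppress=True)
A=lambda x,y:(270+x*.3-.35,262+y*.3-.35); B=lambda x,y:(170+(x-400)/5-.4,90+y/5-.4); C=lambda x,y:(190+x*.35-.3,145+(y-300)*.35-.3); E=lambda x,y:(315+(x-400)/4-.4,190+(y-300)/4-.4)
print("mallet",at("scene",A(113,67),.07), at("side",(315*.64,243*.64),.07))
r=[at("scene",A(*p),.059) for p in((157,93),(276,258))]; d=r[1]-r[0]; print("roof edge",r,np.degrees(np.arctan2(d[1],d[0])),np.linalg.norm(d))
rim=[at("scene",B(*p),.166) for p in((520,45),(653,25),(673,108),(540,132))]; print("rim scene",*rim)
rim=[at("side",E(*p),.166) for p in((580,451),(680,397),(585,333),(494,380))]; print("rim side",*rim)
print("punch",at("scene",B(606,147),.11),at("side",E(572,455),.11))
for n,p,z,q in(("white",(185,408),.089,(422,301)),("blue",(288,349),.084,(381,348)),("yellow",(71,477),.084,(458,267))): print(n,at("scene",C(*p),z),at("side",(q[0]*.64,q[1]*.64),z))
E
python3 m.py
```

```text
mallet [0.5475 0.291  0.07  ] [0.5398 0.2815 0.07  ]
roof edge [array([0.5244, 0.3202, 0.059 ]), array([0.5114, 0.4625, 0.059 ])] 95.22199162915173 0.1429725350144765
rim scene [ 0.5855 -0.3707  0.166 ] [ 0.5008 -0.3518  0.166 ] [ 0.5197 -0.2739  0.166 ] [ 0.6023 -0.2894  0.166 ]
rim side [ 0.5014 -0.3479  0.166 ] [ 0.5833 -0.367   0.166 ] [ 0.5967 -0.289   0.166 ] [ 0.5201 -0.2722  0.166 ]
punch [ 0.5529 -0.3161  0.11  ] [ 0.5496 -0.3179  0.11  ]
white [ 0.5297 -0.0338  0.089 ] [ 0.528  -0.0359  0.089 ]
blue [ 0.3934 -0.0615  0.084 ] [ 0.3902 -0.0657  0.084 ]
yellow [ 0.6668 -0.0085  0.084 ] [ 0.6594 -0.0127  0.084 ]
```

```bash
cat >> h.py <<'E'
np.set_printoptions(precision=4,suppress=True)
from scipy.spatial.transform import Rotation as Ro
def go(p,yaw):
    "turn (tool rotvec) then shift in cm along tool axes after the turn, to reach TCP p, tool down, tool x at yaw (deg)"
    s=observe(); q=s["orientation"]; R=Ro.from_quat([q[1],q[2],q[3],q[0]]).as_matrix(); a=np.radians(yaw)
    T=np.array([[np.cos(a),np.sin(a),0],[np.sin(a),-np.cos(a),0],[0,0,-1]]).T.T
    T=np.column_stack([[np.cos(a),np.sin(a),0],[np.sin(a),-np.cos(a),0],[0,0,-1]])
    print("t",round(s["t"],2),"tcp",s["tcp_pos"],"turn",Ro.from_matrix(R.T@T).as_rotvec(),"then cm",T.T@(np.array(p)-s["tcp_pos"])*100,"F",s["contact_force"],"w",round(s["gripper_width"],3),"grip",s["grip_force"])
E
python3 - <<'E'
from h import *
k=.64
for n,p,z in(("capA",(500,380),.052),("capB",(397,439),.052),("bigjar",(534,305),.1),("sciss",(590,430),.005),("green",(288,247),.08),("capC",(386,196),.052),("capD",(279,213),.052)): print(n,at("scene",(p[0]*k-.2,p[1]*k-.2),z))
go((.546,.290,.16),95.2)
E
```

```text
capA [0.4456 0.2064 0.052 ]
capB [0.6563 0.2272 0.052 ]
bigjar [0.3289 0.1206 0.1   ]
sciss [0.3351 0.3414 0.005 ]
green [ 0.683  -0.2211  0.08  ]
capC [ 0.4345 -0.293   0.052 ]
capD [ 0.6637 -0.3454  0.052 ]
t 0.1 tcp [0.2832 0.5565 0.2443] turn [-0.0017  0.0007  1.0092] then cm [-28.9269  23.755    8.4288] F [ 0.3601 -0.2672  0.1028] w 0.999 grip 0.0
```

```bash
python3 -m crank '[[0,0,0,0,0,0.112],[0,0,0,0,0,0.112],[0,0,0,0,0,0.112],[0,0,0,0,0,0.112],[0,0,0,0,0,0.112],[0,0,0,0,0,0.112],[0,0,0,0,0,0.112],[0,0,0,0,0,0.112],[0,0,0,0,0,0.112]]' 1 && python3 -m crank '[[-1,0.8,0.3,0,0,0],[-2,1.6,0.5,0,0,0],[-2.5,2,0.7,0,0,0],[-2.5,2,0.7,0,0,0],[-2.5,2,0.7,0,0,0],[-2.5,2,0.7,0,0,0],[-2.5,2,0.7,0,0,0],[-2.5,2,0.7,0,0,0],[-2.5,2,0.7,0,0,0],[-2.5,2,0.7,0,0,0],[-2.5,2,0.7,0,0,0],[-2,1.8,0.7,0,0,0],[-1.4,1.3,0.3,0,0,0],[-0.5,0.3,0,0,0,0],[0,0,0,0,0,0],[0,0,0,0,0,0]]'
python3 - <<'E'
from h import *
im=capture("wrist"); cv2.imwrite("pics/w1.png",im); go((.546,.290,.03),95.2)
c=get_calibration("wrist"); print(proj("wrist",[[.546,.290,.07],[.543,.323,.059],[.53,.47,.059]],c))
E
```

```text
t: 0.85
tcp_pos: [0.2833, 0.5567, 0.2446]
orientation: [0.0, 0.676, 0.737, -0.001]
contact_force: [-0.7, 0.1, -0.0]
gripper_width: 1.0
grip_force: 0.0
t: 2.18
tcp_pos: [0.5471, 0.2858, 0.1641]
orientation: [-0.0, 0.674, 0.739, -0.0]
contact_force: [-0.2, -0.5, 0.8]
gripper_width: 0.998
grip_force: 0.0
t 2.23 tcp [0.5469 0.2864 0.1643] turn [-0.0004 -0.0003  0.0028] then cm [ 0.3646 -0.0559 13.4323] F [ 0.1567 -0.4151 -0.3196] w 0.996 grip 0.0
[[256.8575 195.7634]
 [256.9646 156.238 ]
 [257.7942 -47.4275]]
```

View pics/w1.png

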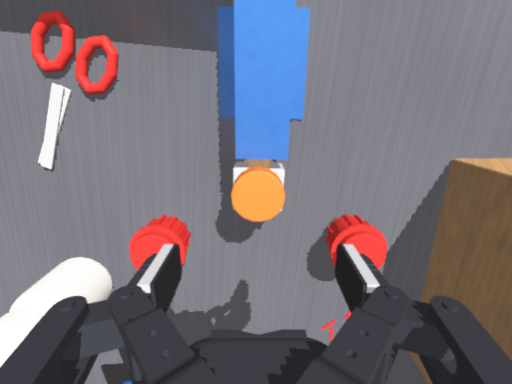

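Wrist picture: the orange face is centred at (258,193), about 1 px / 3 px from the prediction. The sleeve mouth is at (262,158), and its axis is nearly vertical in the image, about 1° off. The fingers clear both caps, so I'll descend over the head and grip it.

```bash
python3 -m crank '[[0.3,0,1,0,0,0.017],[0.3,0.1,2,0,0,0],[0,0,2.5,0,0,0],[0,0,2.5,0,0,0],[0,0,2,0,0,0],[0,0,1.6,0,0,0],[0,0,1,0,0,0],[0,0,0.6,0,0,0],[0,0,0.2,0,0,0],[0,0,0,0,0,0],[0,0,0,0,0,0]]' && python3 -m crank '[[0,0,0,0,0,0],[0,0,0,0,0,0],[0,0,0,0,0,0],[0,0,0,0,0,0],[0,0,0,0,0,0],[0,0,0,0,0,0],[0,0,0,0,0,0],[0,0,0,0,0,0]]' 0 60
```

```text
t: 3.15
tcp_pos: [0.5487, 0.2927, 0.0314]
orientation: [0.0, 0.68, 0.733, 0.001]
contact_force: [0.4, 0.8, 0.4]
gripper_width: 0.998
grip_force: 0.0
t: 3.82
tcp_pos: [0.5485, 0.2923, 0.0312]
orientation: [0.0, 0.68, 0.733, 0.0]
contact_force: [-2.8, -0.5, 6.8]
gripper_width: 0.555
grip_force: 63.2
```

```bash
python3 -m crank '[[0,0,-0.2,0,0,0],[0,0,-0.2,0,0,0],[-0.5,0,0,0,0,0],[-1,0,0,0,0,0],[-1.5,0,0,0,0,0],[-1.5,0,0,0,0,0],[-1.5,0,0,0,0,0],[-1.5,0,0,0,0,0],[-1.5,0,0,0,0,0],[-1.5,0,0,0,0,0],[-1.5,0,0,0,0,0],[-1.5,0,0,0,0,0],[-1.5,0,0,0,0,0],[-0.5,0,0,0,0,0],[0,0,0,0,0,0],[0,0,0,0,0,0]]'
python3 - <<'E'
from h import *
cv2.imwrite("pics/w2.png",capture("wrist")); s=capture("side"); cv2.imwrite("pics/s2.png",cv2.resize(s[100:260,120:330],None,fx=3,fy=3))
c=get_calibration("wrist"); p=observe()["tcp_pos"]; print(p,proj("wrist",[p+[0,0,.043]],c),observe()["contact_force"])
E
```

```text
t: 5.15
tcp_pos: [0.5597, 0.1371, 0.0344]
orientation: [-0.0, 0.681, 0.733, 0.0]
contact_force: [1.0, 0.2, -3.2]
gripper_width: 0.551
grip_force: 62.2
[0.5596 0.138  0.0344] [[256.8543 314.2645]] [ 0.1366  0.4279 -4.9   ]
```

View pics/w2.png

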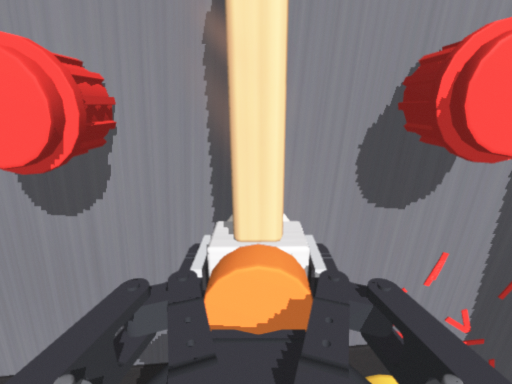

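The mallet is clear of the sleeve. The handle runs straight up the picture at about x 260, and both caps are well to the sides. I'll move it 5 cm further out, set it down, open, slide back along the handle and grip the handle.

```bash
python3 -m crank '[[-1,0,0,0,0,0],[-1.5,0,0,0,0,0],[-1.5,0,0,0,0,0],[-1,0,0,0,0,0],[0,0,0.2,0,0,0],[0,0,0.2,0,0,0],[0,0,0.1,0,0,0],[0,0,0,0,0,0],[0,0,0,0,0,0]]' && python3 -m crank '[[0,0,0,0,0,0],[0,0,0,0,0,0],[0,0,0,0,0,0],[0,0,0,0,0,0],[0,0,0,0,0,0],[0,0,0,0,0,0],[0.8,0,0,0,0,0],[2,0,0,0,0,0],[2,0,0,0,0,0],[2,0,0,0,0,0],[1,0,0,0,0,0],[0,0,0,0,0,0],[0,0,0,0,0,0]]' 1
python3 - <<'E'
from h import *
cv2.imwrite("pics/w3.png",capture("wrist")); go((.563,.165,.03),94.3)
E
```

```text
t: 6.0
tcp_pos: [0.5639, 0.0872, 0.0312]
orientation: [0.001, 0.68, 0.733, -0.001]
contact_force: [-6.2, -6.3, 12.2]
gripper_width: 0.554
grip_force: 63.9
t: 7.08
tcp_pos: [0.5573, 0.1659, 0.0292]
orientation: [0.0, 0.68, 0.734, -0.0]
contact_force: [0.7, -0.1, -0.1]
gripper_width: 0.999
grip_force: 0.0
t 7.13 tcp [0.5574 0.1652 0.0292] turn [-0.0002  0.0004  0.0006] then cm [-0.0648  0.5541 -0.0842] F [-0.6333 -0.0895  0.3293] w 1.001 grip 0.0
```

View pics/w3.png

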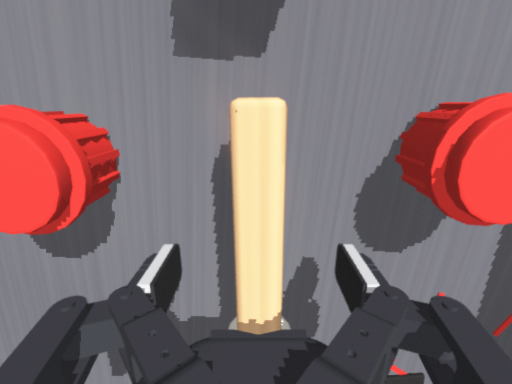

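The handle is centred between the open fingers (column about 258), with its end at row 98. I'll close on it at full force, then lift.

```bash
python3 -c "
from h import *
s=observe();e=at('wrist',(259,99),.046);print(e,np.linalg.norm((e-s['tcp_pos'])[:2]))"
python3 -m crank '[[0,0,0,0,0,0],[0,0,0,0,0,0],[0,0,0,0,0,0],[0,0,0,0,0,0],[0,0,0,0,0,0],[0,0,0,0,0,0],[0,0,0,0,0,0],[0,0,0,0,0,0],[0,0,0,0,0,0],[0,0,0,0,0,0],[0,0,0,0,0,0]]' 0 120
python3 -m crank '[[0,0,-0.3,0,0,0],[0,0,-1,0,0,0],[0,0,-2,0,0,0],[0,0,-3,0,0,0],[0,0,-3,0,0,0],[0,0,-3,0,0,0],[0,0,-3,0,0,0],[0,0,-3,0,0,0],[0,0,-2,0,0,0],[0,0,-0.5,0,0,0],[0,0,0,0,0,0],[0,0,0,0,0,0]]'
python3 - <<'E'
from h import *
# tool at 78 mm beyond punch along yaw 77.4, mallet bottom 0.19 -> tcp z = .03+.19
a=np.radians(77.4); go((.5513+.078*np.cos(a),-.3175+.078*np.sin(a),.24),77.4)
E
```

```text
[0.5521 0.2475 0.046 ] 0.08244152777154644
t: 8.05
tcp_pos: [0.5577, 0.1652, 0.0294]
orientation: [0.0, 0.68, 0.733, -0.0]
contact_force: [1.0, -3.1, 2.1]
gripper_width: 0.261
grip_force: 117.3
t: 9.05
tcp_pos: [0.5566, 0.1657, 0.2359]
orientation: [-0.001, 0.68, 0.733, -0.001]
contact_force: [0.2, -0.0, -4.7]
gripper_width: 0.262
grip_force: 118.3
t 9.05 tcp [0.5566 0.1657 0.2359] turn [-0.0021  0.      0.2951] then cm [-39.4679  10.0259  -0.4116] F [ 0.2025 -0.0065 -4.6509] w 0.262 grip 118.26910614967346
```

```bash
python3 -m crank '[[0,0,0,0,0,0.07],[0,0,0,0,0,0.08],[0,0,0,0,0,0.08],[0,0,0,0,0,0.065],[-1,0.3,0,0,0,0],[-2,0.5,0,0,0,0],[-3,0.8,0,0,0,0],[-3.6,0.9,0,0,0,0],[-3.6,0.9,0,0,0,0],[-3.6,0.9,0,0,0,0],[-3.6,0.9,0,0,0,0],[-3.6,0.9,0,0,0,0],[-3.6,0.9,0,0,0,0],[-3.6,0.9,0,0,0,0],[-3,0.8,0,0,0,0],[-2.5,0.6,0,0,0,0],[-1.5,0.4,0,0,0,0],[-0.6,0.3,0,0,0,0],[0,0,0,0,0,0],[0,0,0,0,0,0]]'
python3 - <<'E'
from h import *
a=np.radians(77.4); go((.5513+.081*np.cos(a),-.3175+.081*np.sin(a),.24),77.4)
w=capture("wrist"); d=capture("side"); 
x,y=300,150
b=cv2.resize(d[y:y+150,x:x+100],(400,600),interpolation=cv2.INTER_CUBIC); ww=cv2.resize(w,(400,300))
s=capture("scene"); ss=cv2.resize(s[60:150,160:280],(400,300),interpolation=cv2.INTER_CUBIC)
cv2.imwrite("pics/comp2.png",np.hstack([np.vstack([ww,ss]),b]))
E
```

```text
t: 10.72
tcp_pos: [0.5702, -0.2339, 0.2364]
orientation: [-0.001, 0.78, 0.625, -0.0]
contact_force: [0.7, -0.0, -3.9]
gripper_width: 0.265
grip_force: 118.0
t 10.72 tcp [ 0.5702 -0.2339  0.2364] turn [-0.0017 -0.0013  0.0006] then cm [-0.466  -0.0174 -0.3631] F [ 0.698  -0.0208 -3.9075] w 0.265 grip 118.03920865058899
```

View pics/comp2.png

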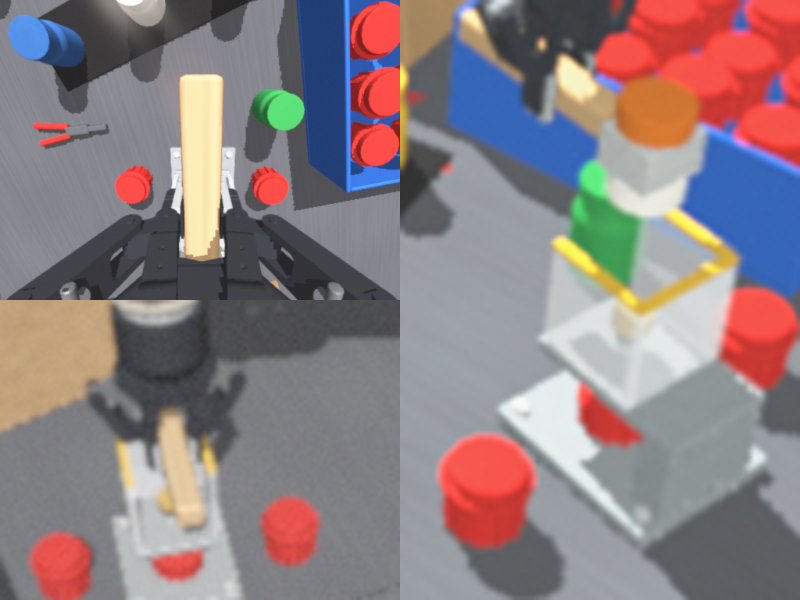

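The mallet head hangs over the guard: in the side crop the orange top is at about (658,100) and the white face above the rim. The wrist view shows the handle in line with the fixture base. Next I'll check the head's position numerically.

```bash
python3 - <<'E'
from h import *
s=observe(); z0=s["tcp_pos"][2]-.0294
a=np.radians(77.4);u=np.array([np.cos(a),np.sin(a),0])
for r in(.078,.081,.085):
    h=s["tcp_pos"]-r*u; h[2]=z0
    print(r,h, (proj("side",[h+[0,0,.07],h])-[300,150])*4+[400,0])
m=at("side",(300+258/4-.4,150+97/4-.4),z0+.07); print("head seen",m, "need", [.5513,-.3175]-m[:2])
for zz in(.166,): print((proj("side",[[.5014,-.3479,zz],[.5833,-.367,zz]])-[300,150])*4+[400,0])
E
```

```text
0.078 [ 0.5536 -0.3094  0.2078] [[654.5293  93.4247]
 [640.5934 186.209 ]]
0.081 [ 0.5529 -0.3123  0.2078] [[658.1771  95.9024]
 [644.0702 188.7517]]
0.085 [ 0.5521 -0.3162  0.2078] [[663.0609  99.2202]
 [648.7243 192.1556]]
head seen [ 0.5527 -0.3112  0.2778] need [-0.0014 -0.0063]
[[638.3485 309.4197]
 [738.3952 255.3759]]
```

```bash
python3 -m crank '[[-0.3,0,0.4,0,0,0],[-0.2,0,1.2,0,0,0],[0,0,1.5,0,0,0],[0,0,1.5,0,0,0],[0,0,1.2,0,0,0],[0,0,0.8,0,0,0],[0,0,0.2,0,0,0],[0,0,0,0,0,0],[0,0,0,0,0,0]]'
python3 - <<'E'
from h import *
a=np.radians(77.4); go((.5513+.083*np.cos(a),-.3175+.083*np.sin(a),.0294+.11),77.4)
E
```

```text
t: 11.62
tcp_pos: [0.5697, -0.24, 0.1699]
orientation: [0.0, 0.78, 0.625, 0.0]
contact_force: [0.0, -0.0, -3.9]
gripper_width: 0.262
grip_force: 118.1
t 11.62 tcp [ 0.5697 -0.24    0.1699] turn [0.0009 0.0003 0.    ] then cm [ 0.337  -0.1088  3.0461] F [ 0.0225 -0.043  -3.9193] w 0.262 grip 118.05161833763123
```

```bash
python3 -m crank '[[0,0,1,0,0,0],[0,0,1.4,0,0,0],[0,0,1.5,0,0,0],[0,0,1.1,0,0,0],[0,0,0.2,0,0,0]]'; python3 -c "
from h import *
s=observe();print(s['tcp_pos'],s['contact_force'],s['wrist_torque'],s['orientation'])"
```

```text
t: 12.03
tcp_pos: [0.5709, -0.2401, 0.1183]
orientation: [0.002, 0.78, 0.625, 0.001]
contact_force: [-3.0, 5.0, 16.5]
gripper_width: 0.261
grip_force: 120.9
[ 0.5709 -0.2401  0.1183] [-2.9693  5.0311 16.4527] [-0.0324  0.8278 -0.2694] [0.0016 0.7802 0.6255 0.0008]
```

```bash
python3 -m crank '[[0,0,0.2,0,0,0],[0,0,0,0,0,0]]'; python3 - <<'E'
from h import *
d=capture("side"); x,y=300,150
cv2.imwrite("pics/s4.png",cv2.resize(d[y:y+130,x:x+100],(461,600),interpolation=cv2.INTER_CUBIC))
s=observe();print(s['tcp_pos'],s['contact_force'],s['wrist_torque'])
E
```

```text
t: 12.2
tcp_pos: [0.571, -0.2401, 0.1183]
orientation: [0.002, 0.78, 0.625, 0.001]
contact_force: [-2.5, 6.1, 15.1]
gripper_width: 0.261
grip_force: 121.0
[ 0.571  -0.2401  0.1184] [-2.1102  5.3605 14.2802] [ 0.0868  0.7535 -0.1884]
```

View pics/s4.png

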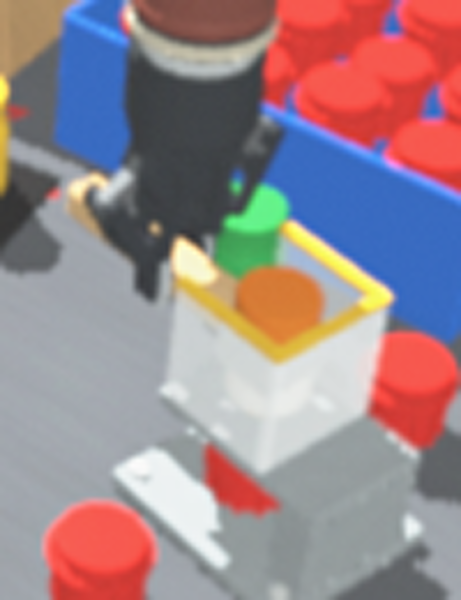

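```bash
python3 - <<'E'
from h import *
s=observe();a=np.radians(77.4);u=np.array([np.cos(a),np.sin(a),0])
h=s["tcp_pos"]-.083*u
for b in(.089,.095): h[2]=b+.07; print(b,(proj("side",[h])-[300,150])*4.61)
E
```

```text
0.089 [[284.3729 294.4922]]
0.095 [[285.7128 286.1118]]
```

```bash
python3 -m crank '[[0,0,0.3,0,0,0],[0,0,0,0,0,0],[0,0,0,0,0,0]]'
```

```text
t: 12.5
tcp_pos: [0.5718, -0.2396, 0.1163]
orientation: [0.002, 0.78, 0.625, 0.002]
contact_force: [-1.7, 8.4, 18.5]
gripper_width: 0.258
grip_force: 121.6
```

The punch is bottomed at about 22 N, well above the 9 N that holds it down. Now I'll raise the mallet out of the guard.

```bash
python3 -m crank '[[0,0,-0.5,0,0,0],[0,0,-1.2,0,0,0],[0,0,-2,0,0,0],[0,0,-2.5,0,0,0],[0,0,-2.5,0,0,0],[0,0,-2,0,0,0],[0,0,-1.2,0,0,0],[0,0,-0.5,0,0,0],[0,0,0,0,0,0],[0,0,0,0,0,-0.08],[0,0,0,0,0,-0.11],[0,0,0,0,0,-0.11],[0,0,0,0,0,-0.08],[0,0,0,0,0,-0.032],[0,0,0,0,0,0],[0,0,0,0,0,0]]'
python3 - <<'E'
from h import *
go((.4447,.0325,.22),101)
E
```

```text
t: 13.83
tcp_pos: [0.5684, -0.2394, 0.2341]
orientation: [-0.002, 0.637, 0.771, -0.0]
contact_force: [-0.1, -0.0, -3.0]
gripper_width: 0.263
grip_force: 118.4
t 13.83 tcp [ 0.5684 -0.2394  0.2341] turn [-0.0028 -0.0024 -0.0013] then cm [29.0468 -6.9538  1.4078] F [-0.0966 -0.0113 -3.0226] w 0.263 grip 118.39345693588257
```

```bash
python3 -m crank '[[1,-0.2,0,0,0,0],[2,-0.5,0,0,0,0],[3,-0.7,0,0,0,0],[3.2,-0.8,0,0,0,0],[3.2,-0.8,0.1,0,0,0],[3.2,-0.8,0.1,0,0,0],[3.2,-0.8,0.2,0,0,0],[3.2,-0.8,0.2,0,0,0],[3,-0.7,0.3,0,0,0],[2,-0.5,0.3,0,0,0],[1.4,-0.25,0.2,0,0,0],[0.6,-0.1,0,0,0,0],[0,0,0,0,0,0],[0,0,0,0,0,0],[0,0,0,0,0,0]]'
python3 - <<'E'
from h import *
go((.4447,.0325,.0334),101)
d=capture("side");s=capture("scene"); cv2.imwrite("pics/d5.png",d)
x,y=200,110; b=cv2.resize(d[y:y+150,x:x+100],(400,600),interpolation=cv2.INTER_CUBIC)
x,y=220,90; c=cv2.resize(s[y:y+120,x:x+80],(400,600),interpolation=cv2.INTER_CUBIC)
cv2.imwrite("pics/comp3.png",np.hstack([c,b]))
st=observe(); a=np.radians(101);u=np.array([np.cos(a),np.sin(a),0]); h=st["tcp_pos"]-.083*u; h[2]-=.0294
H=[h+[0,0,.07],h,h+.165*u+[0,0,.035]]
print((proj("side",H)-[200,110])*4+[400,0]); print((proj("scene",H)-[220,90])*5)
E
```

```text
t: 15.08
tcp_pos: [0.4462, 0.0309, 0.2226]
orientation: [0.0, 0.636, 0.771, 0.0]
contact_force: [-0.3, -0.2, -3.1]
gripper_width: 0.262
grip_force: 118.3
t 15.08 tcp [0.4462 0.0309 0.2226] turn [ 0.0006  0.0006 -0.0007] then cm [ 0.1826 -0.118  18.9169] F [-0.3164 -0.1519 -3.1234] w 0.262 grip 118.33219528198242
[[626.2777 175.6723]
 [628.9085 263.8349]
 [425.7679 150.2323]]
[[274.2664 197.9454]
 [268.8261 286.9342]
 [473.9219 435.4369]]
```

View pics/comp3.png

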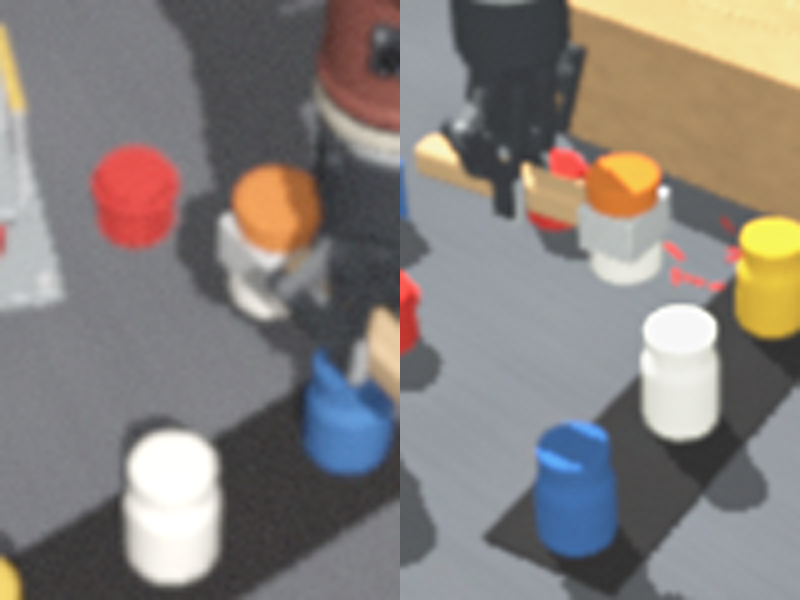

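The head appears upright and within a few pixels of the prediction: side top (624,175) against a predicted (626,176), base about (627,266). It's in line with the gap between the white and blue jars, so I'll descend.

```bash
python3 -m crank '[[0.1,-0.1,1,0,0,0],[0.1,0,2,0,0,0],[0,0,2.2,0,0,0],[0,0,2.2,0,0,0],[0,0,2,0,0,0],[0,0,2,0,0,0],[0,0,1.5,0,0,0],[0,0,1.5,0,0,0],[0,0,1.2,0,0,0],[0,0,1,0,0,0],[0,0,0.8,0,0,0],[0,0,0.5,0,0,0],[0,0,0.2,0,0,0],[0,0,0,0,0,0],[0,0,0,0,0,0]]'
python3 - <<'E'
from h import *
go((.4447,.0325,.0334),101)
d=capture("side"); x,y=200,150; cv2.imwrite("pics/s6.png",cv2.resize(d[y:y+120,x:x+130],None,fx=5,fy=5,interpolation=cv2.INTER_CUBIC))
E
```

```text
t: 16.43
tcp_pos: [0.4449, 0.0333, 0.0417]
orientation: [0.0, 0.636, 0.772, 0.0]
contact_force: [-0.2, -0.3, -3.6]
gripper_width: 0.263
grip_force: 118.4
t 16.43 tcp [0.4449 0.0333 0.0417] turn [0.0008 0.0003 0.    ] then cm [-0.0732 -0.0359  0.8346] F [-0.2483 -0.2944 -3.6129] w 0.263 grip 118.40563774108887
```

View pics/s6.png

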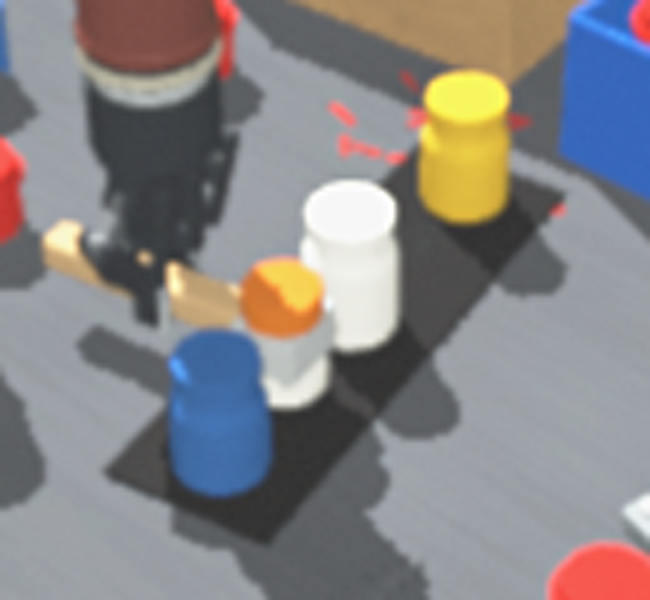

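The head hangs between the blue and white jars just above the mat: orange top at (282,285), white face at about (292,385). Now I'll lower it gently.

```bash
python3 -c "
from h import *
p=at('side',(200+282/5-.4,150+284/5-.4),.0417-.0294+.07);print(p)"
python3 -m crank '[[0,0,0.3,0,0,0],[0,0,0.2,0,0,0],[0,0,0.1,0,0,0],[0,0,0.1,0,0,0],[0,0,0,0,0,0],[0,0,0,0,0,0]]'
```

```text
[ 0.4622 -0.0422  0.0823]
t: 16.98
tcp_pos: [0.4443, 0.0334, 0.0342]
orientation: [-0.0, 0.636, 0.772, -0.0]
contact_force: [1.0, 0.7, -3.1]
gripper_width: 0.262
grip_force: 118.4
```

```bash
python3 -m crank '[[0,0,0.1,0,0,0],[0,0,0,0,0,0],[0,0,0,0,0,0]]'
```

```text
t: 17.23
tcp_pos: [0.4444, 0.0334, 0.0333]
orientation: [-0.0, 0.636, 0.772, -0.0]
contact_force: [0.2, -0.3, -4.8]
gripper_width: 0.259
grip_force: 118.4
```

```bash
python3 -m crank '[[-0.3,0,0,0,0,0],[0,0,0.1,0,0,0],[0,0,0.1,0,0,0],[0,0,0,0,0,0],[0,0,0,0,0,0]]'
```

```text
t: 17.65
tcp_pos: [0.4454, 0.0303, 0.0318]
orientation: [0.0, 0.636, 0.772, 0.0]
contact_force: [-1.5, 0.2, 3.4]
gripper_width: 0.261
grip_force: 119.6
```

```bash
python3 -m crank '[[0,0,0.1,0,0,0],[0,0,0,0,0,0],[0,0,0,0,0,0]]'
```

```text
t: 17.9
tcp_pos: [0.4455, 0.0305, 0.0313]
orientation: [0.0, 0.636, 0.772, 0.0]
contact_force: [-5.3, 1.7, 10.5]
gripper_width: 0.259
grip_force: 120.7
```

```bash
python3 -m crank '[[0,0,-0.05,0,0,0],[0,0,0,0,0,0],[0,0,0,0,0,0]]' 0 30; python3 -m crank '[[0,0,0,0,0,0],[0,0,0,0,0,0],[0,0,0,0,0,0],[0,0,0,0,0,0],[0,0,0,0,0,0],[0,0,0,0,0,0],[0,0,0,0,0,0]]' 0.8
python3 -m crank '[[0,0,-0.5,0,0,0],[0,0,-1,0,0,0],[0,0,-2,0,0,0],[0,0,-2.5,0,0,0],[0,0,-2.5,0,0,0],[0,0,-2.5,0,0,0],[0,0,-2.5,0,0,0],[0,0,-2,0,0,0],[0,0,-1,0,0,0],[0,0,0,0,0,0],[0,0,0,0,0,0],[0,0,0,0,0,0]]'
python3 - <<'E'
from h import *
d=capture("side");s=capture("scene")
b=cv2.resize(d[150:270,200:280],(400,600),interpolation=cv2.INTER_CUBIC)
c=cv2.resize(s[110:230,220:300],(400,600),interpolation=cv2.INTER_CUBIC)
cv2.imwrite("pics/comp7.png",np.hstack([c,b]))
E
```

```text
t: 18.15
tcp_pos: [0.4455, 0.0304, 0.0315]
orientation: [0.0, 0.636, 0.772, 0.0]
contact_force: [-3.3, 1.5, 6.8]
gripper_width: 0.259
grip_force: 120.1
t: 18.73
tcp_pos: [0.445, 0.0304, 0.0307]
orientation: [0.0, 0.636, 0.772, -0.0]
contact_force: [0.3, 0.6, -0.3]
gripper_width: 0.8
grip_force: 0.0
t: 19.73
tcp_pos: [0.4441, 0.0305, 0.1945]
orientation: [-0.001, 0.636, 0.772, -0.001]
contact_force: [-0.1, 0.5, 0.1]
gripper_width: 0.8
grip_force: 0.0
```

View pics/comp7.png

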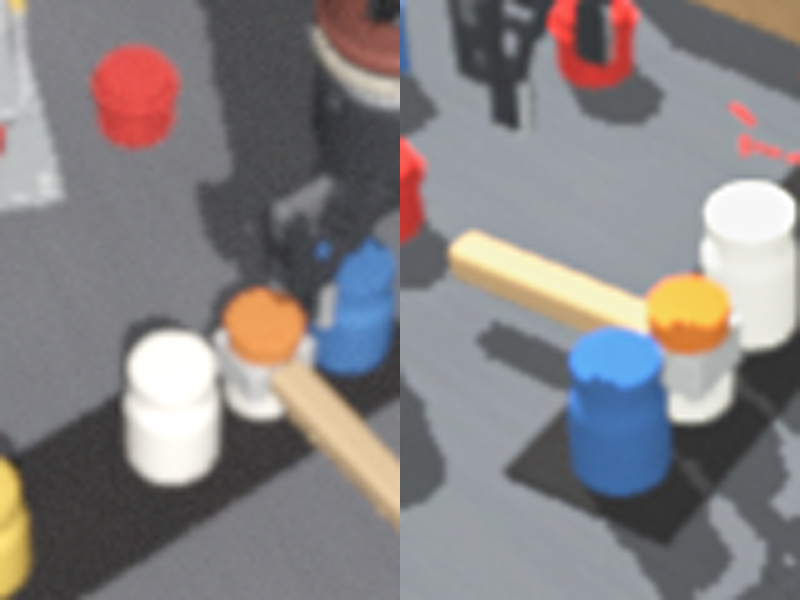

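The mallet stands upright between the white and blue jars: scene top (265,322), side top (689,300). I'll check the numbers before handing in.

```bash
python3 - <<'E'
from h import *
r=np.array([.9815,.1915])
for n,o,f,m,w,b,(ax,ay) in(("scene",(220,110),5,(265,322),(173,363),(364,264),(0,0)),("side",(200,150),5,(689,300),(750,212),(615,358),(400,0))):
    g=lambda p,z:at(n,(o[0]+(p[0]-ax)/f-.4,o[1]+(p[1]-ay)/f-.4),z)[:2]
    M,W,Bl=g(m,.074),g(w,.089),g(b,.084)
    print(n,M,W,Bl,"dW",np.linalg.norm(M-W),"dB",np.linalg.norm(M-Bl),"across",np.cross(r,M-W))
E
```

```text
scene [ 0.461  -0.0496] [ 0.5299 -0.0352] [ 0.3892 -0.057 ] dW 0.07038521997811974 dB 0.0722287743108536 across -0.0009758912193353498
side [ 0.4617 -0.0478] [ 0.5292 -0.0329] [ 0.3922 -0.059 ] dW 0.06918582199597281 dB 0.07036366807456727 across -0.001710294282883813<stdin>:6: DeprecationWarning: Arrays of 2-dimensional vectors are deprecated. Use arrays of 3-dimensional vectors instead. (deprecated in NumPy 2.0)
```

Both cameras put the mallet about 70 mm from each jar and within 2 mm of the row line, so I'm handing in.

```bash
python3 -c "
from workcell import *
print(job_done())"
```

```text
the job is handed in; nothing more can be done
None
```

I pulled the mallet from its sleeve, drove the punch fully down with it (by force and camera; blow speed as commanded, not measured), stood it on the mat about 70 mm from both the white and blue jars, let go and handed the job in; the hand-in returned no verdict.

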